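# Lock a filter cassette in the cassette press

## Robot

A 7-joint arm with a two-finger parallel gripper is mounted at the origin on a cart in front of the work surface, level with it; the furniture and walls round the work are solid. World frame = base frame: x ahead of the robot, y to its left, z up, the work surface at z = 0. Lengths are in m, angles in rad, forces in N, time in s.
With the tool pointing down it reaches from about 0.4 to 0.85 m from the base axis. Payload 10.4 kg.
Tool frame: the origin (TCP) lies between the finger pads; the fingertips stand 11 mm ahead of it and the grasp point (between the pads) lies 8 mm behind it; z points along the fingers, y is the direction in which the jaws open and shut (so a half turn about z gives the same grasp; the last joint's range is limited). The gripper opens to 87 mm and grips with 3 to 60 N. Pads are 19 mm wide; open, the fingers measure 117 mm over their backs; the gripper's body (75 mm by 190 mm) begins 51 mm behind the grasp point.
Start: joints at [-1.274, 0.332, -0.065, 1.46, 0.022, 1.35, -0.088], TCP at [0.196, 0.593, 0.234] pointing down, gripper open.
Joint ranges: [-2.6, 2.6], [-0.5, 2.12], [-1.47, 1.34], [0.16, 2.42], [-1.27, 4.41], [0.06, 2.06], [-2.6, 2.6]. Speed limits (rad/s): [2.22, 2.22, 2.79, 2.79, 3.14, 3.14, 3.14].

## Interface

Orientations are given as a unit quaternion [x, y, z, w].
In Python, from bench import r, eyes gives the robot as it stands.
- The arm moves only by the shell command python3 -m inch 'ROWS' [FORCE]. ROWS is a JSON object of lists of equal length, an entry for each row: "translation": the shift along the world's x, y, z scaled (see below), a list of three; "rot": the turn, a rotation vector about the world's x, y, z scaled (see below), a list of three; "jaw": the finger opening in mm, from 0 to 87. In form: {"translation": [[tx, ty, tz], ...], "rot": [[ax, ay, az], ...], "jaw": [jaw, ...]}. A call has 1 to 20 rows; each row is the pose to reach, as a shift and turn from the pose measured when the call began; what a row does not reach only later rows make up. The controller multiplies each number of a shift by 100 mm and each number of a turn by 60 degrees. A row lasts 1/10 s, in which the tool goes at most 50 mm and 8.59 degrees, less where a joint would pass 70% of its speed; a pose out of reach is approached as far as the arm can. A call with a number of a shift or a turn outside -1 to 1 is refused whole. A call with a gripper value outside its range is refused whole. The fingers move at their own pace and stop on an object; FORCE is the grip in N (left out, the last holds). Time passes only in rows, so rows that repeat a pose let the fingers close. It gives the time, the measured TCP pose, the force and the opening at its end, in the units of the state.
- r.read_state(): the state, without advancing time (a new reading comes with each control period).
- eyes.camera(name): name is "scene" or "side" or "wrist"; returns the picture (384x512x3 uint8, blue, green, red); there is no depth.
- eyes.calibration(name): a dict with "fx", "fy", "cx", "cy" (pixels), "distortion" ([k1, k2, p1, p2, k3] as OpenCV has them; the pictures are not rectified), "R" (3x3) and "t" (3): a world point X has camera coordinates R X + t; the wrist camera has in their place "hand_eye" (4x4, takes a point from camera to tool coordinates, whose origin is the TCP and whose axes are the flange's). Camera axes: x right, y down, z forward; pixel columns grow to the right and rows downward; lengths in m; the calibration is good to about 2 mm. A picture is of the moment at which its call begins: read the wrist's pose just before it. calibration takes no time and is no camera call.
- r.close_job(): hands the job in, once; it reports no verdict.
The state is a dict: "time": time; "joint_positions": joint angles; "joint_vel": joint speeds; "joint_torque": joint torques, N m; "ee_pos": TCP position; "eef_rot": TCP orientation; "ft_force": force on the tool from outside, world axes, zero at the start; "torque": the same for the moment, N m; "width": finger opening in m.
Only numpy, scipy, OpenCV 4.12 (cv2) and the standard library are available. Lean on these libraries where they do the work, as an engineer would, in place of code of your own. Each camera call takes 0.05 s, during which the arm holds its last target. There are 200 camera calls.

## Task

Push the round filter cassette along the plate of the toggle press until it sits fully home in the vee stop, without lifting it. Then push the press's raised lever down past its dead point until it snaps into lock and the pad holds the cassette down. Leave the beaker, the weight and the sample bottle alone.

Things in the scene. Friction and masses are not known exactly. Their poses are not given: they have to be found in the camera images.
- press_base: Toggle press, bolted down: 8 mm dark steel plate and steel bracket (36 mm wide, top 80 mm above the bench, y -50 to 14 mm). Origin on the bench top, z up. Plate: x -85 to 65, y 57 to 163 mm where the cassette slides; x -40 to 40, y -75 to 60 mm under the bracket. The cassette slides in +x into a vee stop open to -x: two walls 18 mm high, each 40 degrees off square to x. The lever is on the -y side.
- seat (a point): Point on the plate's upper face (8 mm above the bench) where the centre of the cassette's underside lies when it touches both walls of the vee: x 15, y 110 mm in the frame of press_base.
- cassette: Closed filter cassette, a plain upright white plastic disc with a grey seam, 52 mm in diameter, 28 mm high, about 60 g, loose, of smooth slippery plastic. Origin at the centre of its underside, z up. It starts on the plate, 45 to 65 mm from the seat towards -x of press_base and up to 10 mm to either side.
- lever (a joint): Angle of the press lever, rad: 0 open (raised 1.10 above level, held by a spring), grows as it is pushed down; dead point 1.0; locked at its end stop at 1.13 (about level). Short of the dead point it springs back when let go; past it, it snaps into lock and stays. It takes about 5 N at lever_grip to start it, under 15 N all the way. The pressing arm follows it.
- lever_pivot (a point): The lever's hinge axis, 69 mm above the bench, at x 0, y -38 mm of press_base; the axis runs along x of press_base, so the lever swings in the y-z plane of press_base.
- lever_grip (a point): Point on the upper face of the lever's black rounded grip, 85 mm out from the hinge axis (to -y of press_base, and up when open), 9 mm above the lever's centre line. The grip is a bar 18 mm thick, from 31 to 124 mm from the axis. Axes: -y along the lever away from the hinge, z out of its upper face.
- beaker: Glass beaker, 46 mm in diameter, 60 mm high, loose, on the bench near the bracket on the robot's side. Origin at the centre of its underside. Leave it alone.
- weight: Polished steel calibration weight with a knob, 30 mm in diameter, 52 mm high, loose, behind the bracket. Origin at the centre of its underside. Leave it alone.
- sample_bottle: White plastic bottle with a screw cap, 48 mm in diameter, 107 mm high, loose, behind the vee stop. Origin at the centre of its underside. Leave it alone.
- press_pad: Rubber pad, 20 mm in diameter, sprung (a few newtons) at the end of the pressing arm, a 120 mm bar hinged in the bracket at y 0, z 58 mm of press_base. Open, the arm stands nearly upright, leaning to +y (top about 180 mm above the bench, nothing beyond y 65 mm); as the lever closes it swings down to +y onto the cassette. Origin at the centre of the pad's underside.
Not all that is in view belongs to the job. There is more than one size of the cassette; the job needs the largest.

How it is judged:
By the outcome, as a careful person would: the job done as asked, in the order asked, and still so for the second after the job is handed in, with the robot touching nothing.
It also fails if it takes over 50 s, if anything falls off the work surface, if the arm or the gripper's body presses on something with over 40 N, if the wrist force passes 120 N, or if a joint passes its speed limit or range.

## Working session

There is one attempt and no reset: what is moved stays moved. The work goes in short steps, Python scripts to look and compute and a shell command to move; the robot and the scene stay as the last step left them, time stands still between calls to the robot, and variables do not carry over. Pictures are saved under pics/ and viewed, about 8 in all and at most 12, crops included, and the job is handed in when it is done.

```bash
ls; mkdir -p pics; python3 - <<'E'
from bench import r,eyes
import cv2
s=r.read_state();print(s['time'],s['ee_pos'],s['eef_rot'],s['ft_force'],s['width'])
for n in('scene','side'):
    cv2.imwrite(f'pics/{n}0.png',eyes.camera(n)); c=eyes.calibration(n);print(n,c)
print(eyes.calibration('wrist'))
import numpy as np
a=cv2.imread('pics/scene0.png');b=cv2.imread('pics/side0.png')
cv2.imwrite('pics/both0.png',cv2.resize(np.vstack([a]),(800,600)));cv2.imwrite('pics/side0b.png',cv2.resize(b,(800,600)))
E
```

```text
pics
0.0 [0.19639168 0.59295553 0.23274358] [ 1.59228239e-01  9.87241542e-01 -7.06569327e-04 -7.89202855e-05] [-0.4268814   0.46676613 -0.52535471] 0.08717058552060224
scene {'fx': 406.0679374074849, 'fy': 406.0679374074849, 'cx': 254.79079747136987, 'cy': 186.93993031069036, 'distortion': array([0.02046233, 0.        , 0.        , 0.        , 0.        ]), 'R': array([[ 0.8886269 , -0.45861542, -0.00375889],
       [-0.31464518, -0.603662  , -0.73252345],
       [ 0.33367745,  0.65212276, -0.68073142]]), 't': array([-0.36730843,  0.41869133,  0.5780064 ])}
side {'fx': 426.8126864792878, 'fy': 426.8126864792878, 'cx': 252.97957143172383, 'cy': 189.0910887335721, 'distortion': array([-0.06060579,  0.        ,  0.        ,  0.        ,  0.        ]), 'R': array([[-0.94101311, -0.33780132, -0.01961127],
       [-0.15621852,  0.48512759, -0.86037608],
       [ 0.30015014, -0.80656152, -0.50928225]]), 't': array([0.63782472, 0.07418889, 0.95520108])}
{'fx': 295.5890243009241, 'fy': 295.5890243009241, 'cx': 251.5651103549766, 'cy': 192.57766259210626, 'distortion': array([-0.07722485,  0.        ,  0.        ,  0.        ,  0.        ]), 'hand_eye': array([[-4.80737575e-05, -9.58586158e-01, -2.84802694e-01,
         7.82988727e-02],
       [ 9.99999408e-01, -3.55770877e-04,  1.02865357e-03,
        -1.39336517e-05],
       [-1.08737758e-03, -2.84802476e-01,  9.58585608e-01,
        -1.50677679e-01],
       [ 0.00000000e+00,  0.00000000e+00,  0.00000000e+00,
         1.00000000e+00]])}
```

View pics/both0.png

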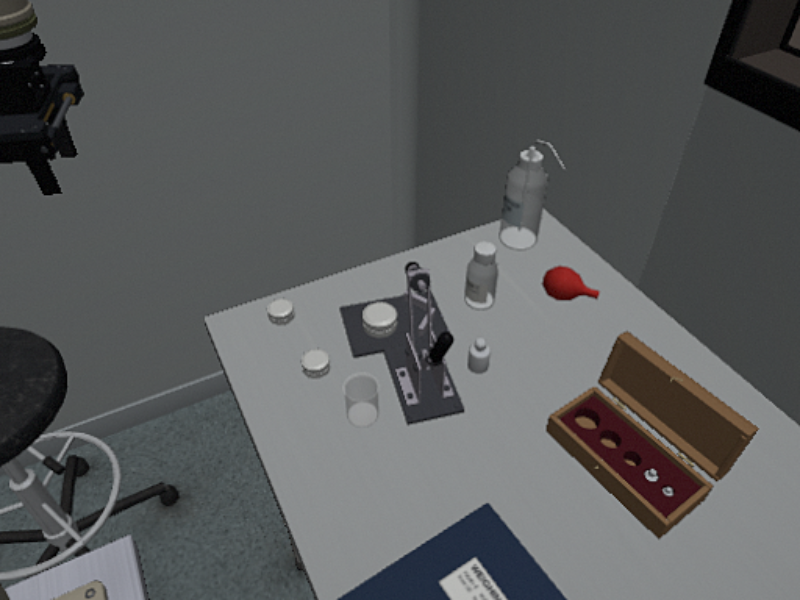

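View pics/side0b.png

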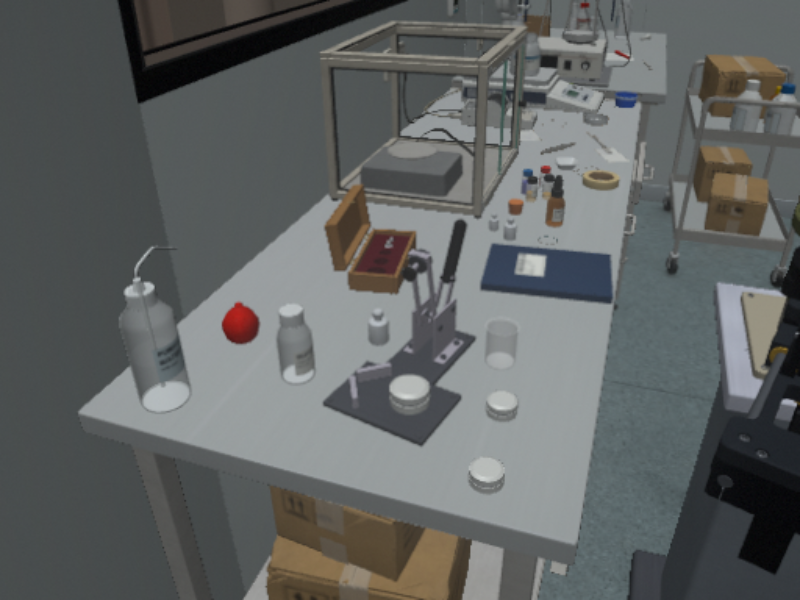

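The cassette candidates in the scene view are the discs at (280,312) and (315,362), which lie on the bench and are smaller, and the disc at (379,320), which is on the plate and largest. The last one fits the description. I'll enlarge the area to confirm it and to measure the plate.

```bash
python3 - <<'E'
import cv2,numpy as np
a=cv2.imread('pics/scene0.png')[160:285,210:310];b=cv2.imread('pics/side0.png')[165:290,205:305]
def z(i,x0,y0):
    o=cv2.resize(i,None,fx=4,fy=4,interpolation=cv2.INTER_CUBIC)
    o=cv2.convertScaleAbs(o,alpha=1.4,beta=15)
    for k in range(0,100,20): cv2.putText(o,str(x0+k),(k*4,8),0,.3,(0,255,255));cv2.line(o,(k*4,0),(k*4,499),(0,120,120),1)
    for k in range(0,125,20): cv2.putText(o,str(y0+k),(0,k*4+8),0,.3,(0,255,255));cv2.line(o,(0,k*4),(399,k*4),(0,120,120),1)
    return o
cv2.imwrite('pics/crop1.png',np.hstack([z(a,210,160),z(b,205,165)]))
E
```

```text
(no output)
```

View pics/crop1.png

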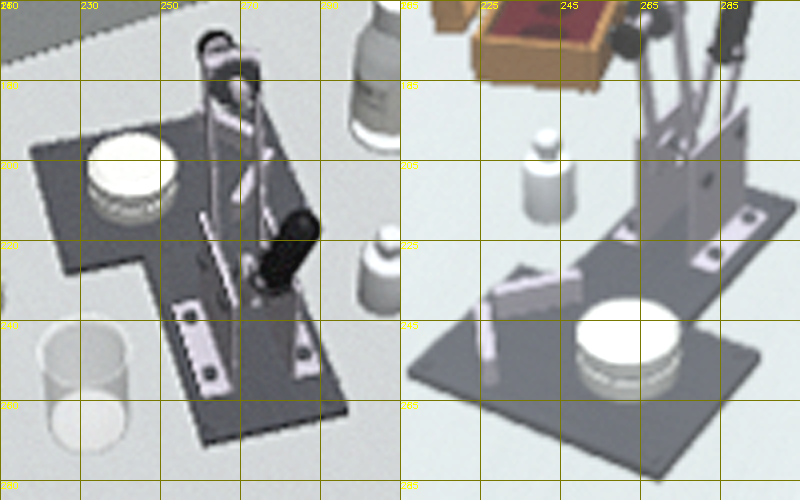

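```bash
cat >h.py <<'E'
import cv2,numpy as np
from bench import r,eyes
from scipy.optimize import least_squares
from scipy.spatial.transform import Rotation as Ro
C={n:eyes.calibration(n) for n in('scene','side')}
def proj(n,X):
    c=C[n];K=np.array([[c['fx'],0,c['cx']],[0,c['fy'],c['cy']],[0,0,1]])
    return cv2.projectPoints(np.atleast_2d(X).astype(float),cv2.Rodrigues(c['R'])[0],c['t'],K,c['distortion'])[0][:,0]
def ray(n,p,z):
    c=C[n];K=np.array([[c['fx'],0,c['cx']],[0,c['fy'],c['cy']],[0,0,1]])
    u=cv2.undistortPoints(np.array([[p]],float),K,c['distortion'])[0,0]
    d=c['R'].T@np.r_[u,1];o=-c['R'].T@c['t'];return o+d*(z-o[2])/d[2]
def w(P,X):
    X=np.atleast_2d(X)/1000.;c,s=np.cos(P[2]),np.sin(P[2])
    return np.c_[P[0]+c*X[:,0]-s*X[:,1],P[1]+s*X[:,0]+c*X[:,1],X[:,2]]
E
cat >fit.py <<'E'
from h import *
S=lambda x,y:(210+x/4,160+y/4); D=lambda x,y:(205+(x-400)/4,165+y/4)
obs={'scene':[((-85,163,8),S(30,147)),((-85,57,8),S(66,267)),((-40,-75,8),S(204,438)),((40,-75,8),S(348,402)),((-40,57,8),S(147,257))],
'side':[((-85,163,8),D(658,475)),((-85,57,8),D(760,350)),((65,163,8),D(409,372)),((-40,-75,8),D(797,206)),((65,57,8),D(520,265)),((-40,57,8),D(697,324))]}
def f(P): return np.concatenate([(proj(n,w(P,[a for a,_ in o]))-[b for _,b in o]).ravel() for n,o in obs.items()])
s=least_squares(f,[.55,.3,0],loss='soft_l1');P=s.x;print(P,np.degrees(P[2]));print(f(P).reshape(-1,2).round(1))
np.save('P.npy',P)
for n,p in(('scene',S(132.5,164)),('side',D(628.5,331))):
    X=ray(n,p,.036);c,q=np.cos(P[2]),np.sin(P[2]);d=X[:2]-P[:2];print(n,'cas',X,'press',c*d[0]+q*d[1],-q*d[0]+c*d[1])
A=1.10
g=[0,-38-85*np.cos(A)+9*np.sin(A)*1,69+85*np.sin(A)+9*np.cos(A)]
for nm,X in(('seat',[15,110,8]),('pivot',[0,-38,69]),('grip',g),('tipc',[0,-38-124*np.cos(A),69+124*np.sin(A)]),('gripdown',[0,-123,78])):
    W=w(P,X)[0];print(nm,W,np.hypot(*W[:2]),proj('scene',W),proj('side',W))
for nm,p,q in(('beaker',S(88,423),None),('weight',S(387,310),D(548,208))):
    print(nm,ray('scene',p,0),q and ray('side',q,0))
s=r.read_state();print(Ro.from_quat(s['eef_rot']).as_matrix().round(3))
E
python3 fit.py
```

```text
[ 0.55515     0.20847297 -0.20817072] -11.92730341006089
[[-1.5 -1.2]
 [-1.2  0.2]
 [-0.5 -0.2]
 [ 0.3  0.3]
 [-2.2 -1.2]
 [ 0.5 -0.5]
 [ 0.7 -0.4]
 [-1.8 -1. ]
 [-0.1 -2. ]
 [-0.4 -1. ]
 [-2.8 -0.8]]
scene cas [0.54433834 0.31233062 0.036     ] press -0.032042556974479816 0.09938097334215623
side cas [0.54187625 0.32330512 0.036     ] press -0.03671959812245293 0.10960970285048584
seat [0.59255991 0.31299808 0.008     ] 0.6701455416285306 [[261.32565186 202.54312141]] [[240.49644653 250.64655123]]
pivot [0.54729653 0.17129337 0.069     ] 0.5734761580771278 [[274.58306971 232.48231479]] [[281.6588174  194.69398329]]
grip [0.54098588 0.14141779 0.14883499] 0.559164302654117 [[280.80960238 216.24762371]] [[288.86472577 157.01623424]]
tipc [0.53567216 0.11626176 0.17950971] 0.5481436450665088 [[286.0715444  214.65105101]] [[294.6296637  139.84849196]]
gripdown [0.52972954 0.08812846 0.078     ] 0.5370102495949329 [[288.36507474 262.788871  ]] [[298.9022719  175.09850431]]
beaker [0.45456817 0.18375516 0.        ] None
weight [0.63454984 0.17635002 0.        ] [0.63798414 0.18680563 0.        ]
[[-0.949  0.314 -0.   ]
 [ 0.314  0.949 -0.001]
 [-0.    -0.001 -1.   ]]
```

```bash
cat >>fit.py <<'E'
print('---')
for n in obs:
    o=obs[n];g=lambda P:(proj(n,w(P,[a for a,_ in o]))-[b for _,b in o]).ravel()
    s=least_squares(g,P,loss='soft_l1');print(n,s.x);print(g(s.x).reshape(-1,2).round(1).tolist())
    for a,b in o: X=ray(n,b,.008);print(a,X.round(4))
E
python3 fit.py | sed -n '/---/,$p'
python3 - <<'E'
from h import *
# overlay of the model, to check/read
P=np.load('P.npy')
ims=[]
for n,(x0,y0) in(('scene',(210,170)),('side',(205,180))):
    im=cv2.imread(f'pics/{n}0.png')[y0:y0+110,x0:x0+100]
    o=cv2.resize(im,None,fx=4,fy=4,interpolation=cv2.INTER_NEAREST);o=cv2.convertScaleAbs(o,alpha=2.2,beta=0)
    L=[[-85,57,8],[-40,57,8],[-40,-75,8],[40,-75,8],[40,57,8],[65,57,8],[65,163,8],[-85,163,8]]
    p=((proj(n,w(P,L))-[x0,y0]+.5)*4).astype(int)
    cv2.polylines(o,[p],True,(0,0,255),1); ims.append(o)
cv2.imwrite('pics/ov.png',np.hstack(ims))
E
```

```text
---
scene [ 0.55651474  0.20653311 -0.21829003]
[[-0.1, -1.3], [-0.2, 0.3], [0.1, 0.2], [1.1, 1.0], [-1.1, -1.1]]
(-85, 163, 8) [0.5072 0.3799 0.008 ]
(-85, 57, 8) [0.4865 0.2812 0.008 ]
(-40, -75, 8) [0.5012 0.1424 0.008 ]
(40, -75, 8) [0.5785 0.1278 0.008 ]
(-40, 57, 8) [0.5305 0.2668 0.008 ]
side [ 0.55333192  0.21068342 -0.21181169]
[[0.7, 0.5], [1.2, 0.4], [-1.6, -0.3], [0.5, -1.3], [-0.0, -0.4], [-2.4, -0.0]]
(-85, 163, 8) [0.5061 0.3869 0.008 ]
(-85, 57, 8) [0.4848 0.2837 0.008 ]
(65, 163, 8) [0.6477 0.3561 0.008 ]
(-40, -75, 8) [0.4982 0.1514 0.008 ]
(65, 57, 8) [0.6283 0.2541 0.008 ]
(-40, 57, 8) [0.5214 0.2733 0.008 ]
```

View pics/ov.png

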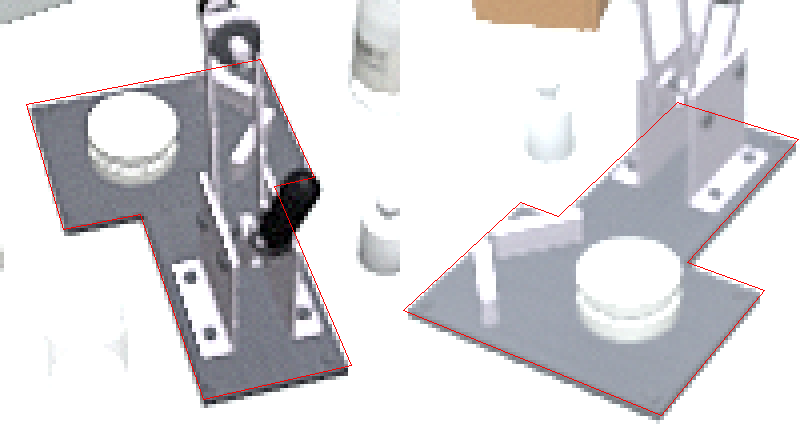

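```bash
python3 - <<'E'
from h import *
P=np.load('P.npy')
def inv(X):
    d=X[:2]-P[:2];c,q=np.cos(P[2]),np.sin(P[2]);return (1000*np.array([c*d[0]+q*d[1],-q*d[0]+c*d[1]])).round()
for nm,n,p,z in(('bottle','scene',(308,193.5),0),('bottle','side',(190,238),0),('discA','scene',(179.5,196),.02),('discB','scene',(201.8,228),.02),('discA','side',(311.5,298),.02),('discB','side',(321,255),.02),('beaker','scene',(232,266),0),('beaker','side',(320.5,230.5),0)):
    X=ray(n,p,z);print(nm,n,X.round(3),inv(X))
for X in([-95,105,25],[-76,105,25],[-26,110,25],[-35,105,8]):print(X,w(P,X)[0])
E
```

```text
bottle scene [0.714 0.294 0.   ] [138. 117.]
bottle side [0.717 0.298 0.   ] [140. 121.]
discA scene [0.423 0.413 0.02 ] [-171.  173.]
discB scene [0.433 0.293 0.02 ] [-137.   58.]
discA side [0.422 0.41  0.02 ] [-172.  170.]
discB side [0.431 0.29  0.02 ] [-139.   54.]
beaker scene [0.454 0.183 0.   ] [-93. -46.]
beaker side [0.453 0.182 0.   ] [-94. -47.]
[-95, 105, 25] [0.48390139 0.33083978 0.025     ]
[-76, 105, 25] [0.50249119 0.32691304 0.025     ]
[-26, 110, 25] [0.55244508 0.32147157 0.025     ]
[-35, 105, 8] [0.54260603 0.31843955 0.008     ]
```

```bash
python3 -m inch '{"translation":[[0.33,-0.3,0],[0.66,-0.6,0],[1,-0.9,0],[1,-0.9,0],[1,-0.9,0],[1,-0.9,0],[1,-0.9,0],[1,-0.9,0]],"rot":[[0,0,-0.13],[0,0,-0.26],[0,0,-0.39],[0,0,-0.52],[0,0,-0.65],[0,0,-0.78],[0,0,-0.9],[0,0,-0.9]],"jaw":[0,0,0,0,0,0,0,0]}' 20
python3 -m inch '{"translation":[[0.33,-0.3,0],[0.66,-0.6,0],[1,-0.9,0],[1,-0.9,0],[1,-0.9,0],[1,-0.9,0]],"rot":[[0,0,-0.13],[0,0,-0.26],[0,0,-0.39],[0,0,-0.495],[0,0,-0.495],[0,0,-0.495]],"jaw":[0,0,0,0,0,0]}'
python3 -m inch '{"translation":[[0.3,-0.3,0],[0.6,-0.6,-0.1],[0.88,-0.82,-0.2],[0.88,-0.82,-0.3],[0.88,-0.82,-0.3]],"rot":[[0,0,0],[0,0,0],[0,0,0],[0,0,0],[0,0,0]],"jaw":[0,0,0,0,0]}'
python3 - <<'E'
from h import *
s=r.read_state();print(s['time'],s['ee_pos'],Ro.from_quat(s['eef_rot']).as_matrix().round(3),s['joint_positions'])
im=eyes.camera('wrist');np.savez('w1.npz',p=s['ee_pos'],q=s['eef_rot'])
cv2.imwrite('pics/w1.png',im);cv2.imwrite('pics/w1b.png',cv2.resize(im,(800,600)))
E
```

```text
time: 0.9
ee_pos: [0.2963, 0.5028, 0.2325]
eef_rot: [0.591, 0.807, -0.001, -0.0]
ft_force: [0.2, 0.8, -0.6]
width: 0.0313
time: 1.5
ee_pos: [0.3953, 0.4136, 0.2322]
eef_rot: [0.776, 0.631, -0.001, -0.001]
ft_force: [0.2, 0.3, -0.8]
width: 0.0003
time: 2.0
ee_pos: [0.4822, 0.3319, 0.2006]
eef_rot: [0.774, 0.633, -0.002, -0.001]
ft_force: [-0.5, 0.7, -0.2]
width: 0.0006
2.0 [0.48217344 0.33191396 0.2005866 ] [[ 0.199  0.98  -0.005]
 [ 0.98  -0.199 -0.002]
 [-0.003 -0.004 -1.   ]] [-0.94050679  0.26990679  0.31247255  1.62776782 -0.08769381  1.26245399
 -0.81241435]
```

View pics/w1b.png

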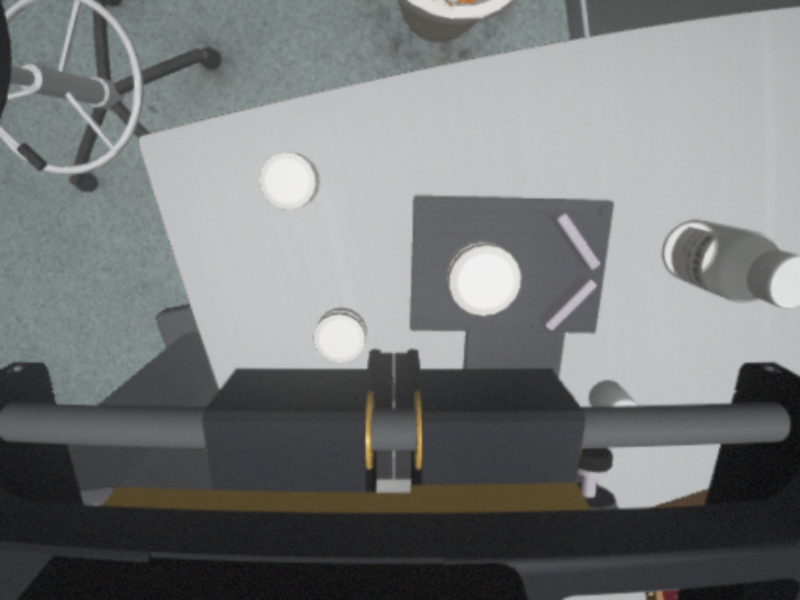

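```bash
python3 - <<'E'
from h import *
c=eyes.calibration('wrist');d=np.load('w1.npz')
T=np.eye(4);T[:3,:3]=Ro.from_quat(d['q']).as_matrix();T[:3,3]=d['p'];T=T@c['hand_eye'];Ti=np.linalg.inv(T)
C['wrist']=dict(c,R=Ti[:3,:3],t=Ti[:3,3])
px=lambda u,v:((u+.5)*.64-.5,(v+.5)*.64-.5)
o=[((-85,163,8),px(415,196)),((65,163,8),px(613,202)),((-85,57,8),px(410,330)),((-40,57,8),px(466,331)),((65,57,8),px(597,332)),((40,57,8),px(563,332))]
g=lambda P:(proj('wrist',w(P,[a for a,_ in o]))-[b for _,b in o]).ravel()
P0=np.load('P.npy');s=least_squares(g,P0);P=s.x;print(P0,P);print(g(P).reshape(-1,2).round(1).tolist())
X=ray('wrist',px(485.5,279),.036);A=ray('wrist',px(600,275),.026)
for Q in(P0,P):
    for Y in(X,A):
        e=Y[:2]-Q[:2];k,q=np.cos(Q[2]),np.sin(Q[2]);print(Y,'press',k*e[0]+q*e[1],-q*e[0]+k*e[1])
np.save('Pw.npy',P)
E
```

```text
[ 0.55515     0.20847297 -0.20817072] [ 0.55468906  0.20806678 -0.2178891 ]
[[-1.2, -1.2], [1.2, -1.5], [-0.5, 0.7], [-0.0, 0.6], [-0.8, 1.2], [1.5, 0.9]]
[0.54520016 0.31999918 0.036     ] press -0.03278420571080658 0.10706208998541723
[0.63016639 0.30356142 0.026     ] press 0.05374485828084766 0.10853922458522103
[0.54520016 0.31999918 0.036     ] press -0.0334608708055142 0.10723465429297344
[0.63016639 0.30356142 0.026     ] press 0.053049751875596685 0.10955262867251148
```

```bash
python3 -m inch '{"translation":[[0,0.03,-0.4],[0,0.03,-0.8],[0,0.03,-1],[0,0.03,-1]],"rot":[[0,0,0],[0,0,0],[0,0,0],[0,0,0]],"jaw":[0,0,0,0]}'
python3 -m inch '{"translation":[[0,0,-0.3],[0,0,-0.6],[0,0,-0.73],[0,0,-0.73],[0,0,-0.73]],"rot":[[0,0,0],[0,0,0],[0,0,0],[0,0,0],[0,0,0]],"jaw":[0,0,0,0,0]}'
```

```text
time: 2.45
ee_pos: [0.4788, 0.337, 0.099]
eef_rot: [0.773, 0.635, -0.004, -0.001]
ft_force: [0.3, 0.2, 0.5]
width: 0.0004
time: 2.95
ee_pos: [0.4795, 0.338, 0.0278]
eef_rot: [0.772, 0.635, -0.003, -0.001]
ft_force: [-0.4, -0.6, 0.7]
width: 0.0004
```

```bash
python3 -m inch '{"translation":[[0.08,-0.04,0],[0.16,-0.055,0],[0.24,-0.07,0],[0.32,-0.09,0],[0.40,-0.105,0],[0.48,-0.125,0],[0.54,-0.14,0],[0.58,-0.148,0],[0.58,-0.148,0]],"rot":[[0,0,0],[0,0,0],[0,0,0],[0,0,0],[0,0,0],[0,0,0],[0,0,0],[0,0,0],[0,0,0]],"jaw":[0,0,0,0,0,0,0,0,0]}'
python3 - <<'E'
from h import *
s=r.read_state();P=[.5549,.2082,-.213];e=s['ee_pos'][:2]-P[:2];print(.9774*e[0]-.2114*e[1],.2114*e[0]+.9774*e[1],s['ft_force'])
im=eyes.camera('wrist');cv2.imwrite('pics/w2.png',cv2.resize(im,(800,600)))
E
```

```text
time: 3.85
ee_pos: [0.5381, 0.3229, 0.0277]
eef_rot: [0.772, 0.635, -0.003, -0.001]
ft_force: [0.2, 0.4, -0.3]
width: 0.0002
-0.040710571996795716 0.10852026980699916 [ 0.22555072  0.41274158 -0.3204505 ]
```

View pics/w2.png

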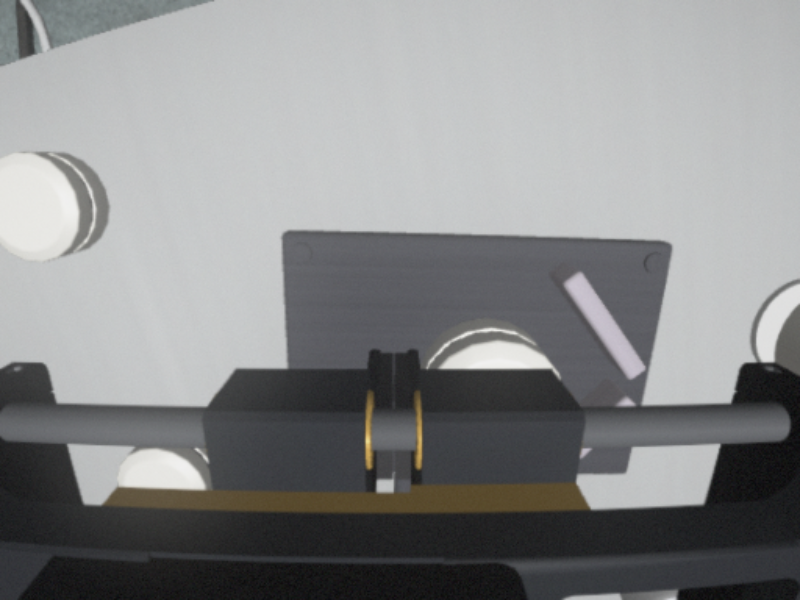

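The view shows the finger behind the cassette's rear edge, at about (425,370). The cassette is still short of the vee walls, so I'll keep pushing and watch the force.

```bash
python3 -m inch '{"translation":[[0.04,-0.005,0],[0.08,-0.01,0],[0.11,-0.015,0],[0.11,-0.015,0]],"rot":[[0,0,0],[0,0,0],[0,0,0],[0,0,0]],"jaw":[0,0,0,0]}'
for i in 1; do python3 -m inch '{"translation":[[0.02,-0.004,0],[0.03,-0.006,0],[0.03,-0.006,0]],"rot":[[0,0,0],[0,0,0],[0,0,0]],"jaw":[0,0,0]}'; done
python3 -m inch '{"translation":[[0.02,-0.004,0],[0.02,-0.004,0]],"rot":[[0,0,0],[0,0,0]],"jaw":[0,0]}'
```

```text
time: 4.3
ee_pos: [0.5491, 0.3213, 0.0277]
eef_rot: [0.772, 0.635, -0.003, -0.001]
ft_force: [-1.0, -0.2, -0.4]
width: 0.0003
time: 4.6
ee_pos: [0.5523, 0.3207, 0.0277]
eef_rot: [0.773, 0.635, -0.003, -0.001]
ft_force: [0.2, 0.3, -1.0]
width: 0.0005
time: 4.8
ee_pos: [0.5546, 0.3202, 0.0278]
eef_rot: [0.773, 0.635, -0.003, -0.001]
ft_force: [0.1, 0.7, 0.3]
width: 0.0003
```

```bash
python3 -m inch '{"translation":[[0.02,-0.004,0],[0.02,-0.004,0]],"rot":[[0,0,0],[0,0,0]],"jaw":[0,0]}'|grep -E 'ee_|ft'
python3 -m inch '{"translation":[[0.02,-0.004,0],[0.02,-0.004,0]],"rot":[[0,0,0],[0,0,0]],"jaw":[0,0]}'|grep -E 'ee_|ft'
python3 - <<'E'
from h import *
a=eyes.camera('side')[185:295,195:295]
b=eyes.camera('wrist')[190:320,180:420]
a=cv2.resize(a,None,fx=4,fy=4,interpolation=2);b=cv2.resize(b,None,fx=1.65,fy=1.65,interpolation=2)
b=cv2.copyMakeBorder(b,0,a.shape[0]-b.shape[0],0,0,0);cv2.imwrite('pics/s2.png',np.hstack([a,b])[:, :800]);print(a.shape,b.shape)
E
```

```text
ee_pos: [0.5561, 0.3203, 0.0277]
ft_force: [-3.3, 2.1, 1.7]
ee_pos: [0.5567, 0.3213, 0.0277]
ft_force: [-6.3, 2.9, 3.4]
(440, 400, 3) (440, 396, 3)
```

View pics/s2.png

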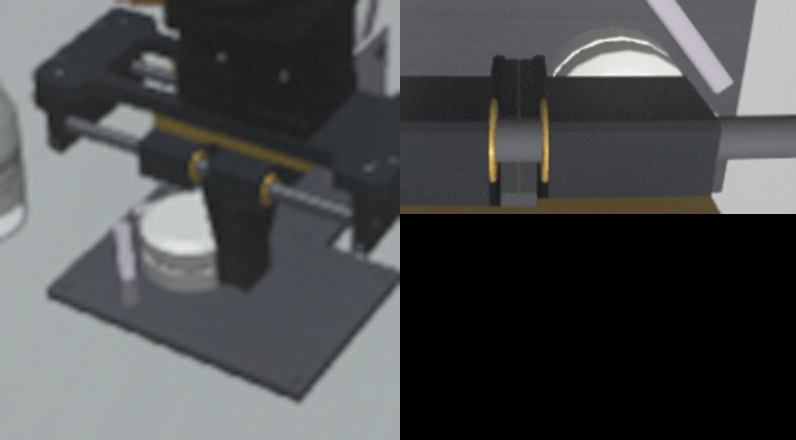

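```bash
python3 -m inch '{"translation":[[0.02,-0.01,0],[0.03,-0.015,0],[0.03,-0.015,0]],"rot":[[0,0,0],[0,0,0],[0,0,0]],"jaw":[0,0,0]}'|grep -E 'ee_|ft'
python3 -m inch '{"translation":[[-0.2,0.04,0],[-0.5,0.1,0],[-0.7,0.15,0.2],[-0.7,0.15,0.7],[-0.7,0.15,1],[-0.7,0.15,1],[-0.7,0.15,1]],"rot":[[0,0,0],[0,0,0],[0,0,0],[0,0,0],[0,0,0],[0,0,0],[0,0,0]],"jaw":[0,0,0,0,0,0,0]}'
python3 -m inch '{"translation":[[0,0,0.5],[0,0,0.7],[0,0,0.7]],"rot":[[0,0,0],[0,0,0],[0,0,0]],"jaw":[0,0,0]}'
python3 - <<'E'
from h import *
s=r.read_state();im=eyes.camera('wrist');np.savez('w3.npz',p=s['ee_pos'],q=s['eef_rot']);print(s['ee_pos'],s['ft_force'])
cv2.imwrite('pics/w3.png',im);cv2.imwrite('pics/w3b.png',cv2.resize(im[100:235,240:440],None,fx=4,fy=4,interpolation=2))
E
```

```text
ee_pos: [0.5573, 0.3222, 0.0277]
ft_force: [-11.4, 5.0, 6.2]
time: 6.3
ee_pos: [0.4879, 0.3371, 0.1282]
eef_rot: [0.771, 0.636, -0.004, -0.005]
ft_force: [-0.1, 0.5, -1.3]
width: 0.0005
time: 6.6
ee_pos: [0.4891, 0.3375, 0.2001]
eef_rot: [0.771, 0.636, -0.002, -0.005]
ft_force: [0.4, -0.1, -0.5]
width: 0.0008
[0.48907204 0.33748624 0.2001087 ] [ 0.3748765  -0.13021533 -0.53823405]
```

View pics/w3b.png

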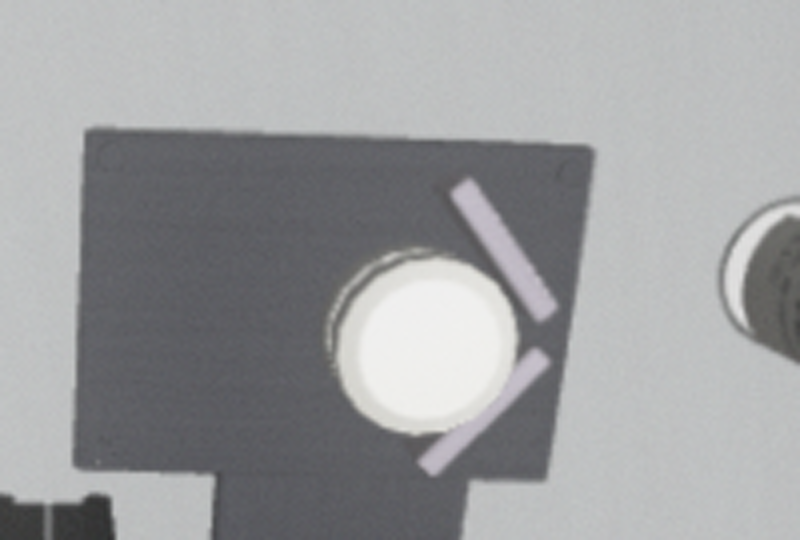

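The cassette's top is at about (427,342) in the crop, with the walls on its upper right and lower right. I'll turn that into press coordinates to allow for parallax.

```bash
cat > wm.py <<'E'
from h import *
def setup(f):
    c=eyes.calibration('wrist');d=np.load(f)
    T=np.eye(4);T[:3,:3]=Ro.from_quat(d['q']).as_matrix();T[:3,3]=d['p'];T=T@c['hand_eye'];Ti=np.linalg.inv(T)
    C['wrist']=dict(c,R=Ti[:3,:3],t=Ti[:3,3])
def inv(Q,Y):
    e=Y[:2]-Q[:2];k,q=np.cos(Q[2]),np.sin(Q[2]);return np.array([k*e[0]+q*e[1],-q*e[0]+k*e[1]])*1000
E
python3 - <<'E'
from wm import *
setup('w3.npz');px=lambda u,v:(240+(u+.5)/4-.5,100+(v+.5)/4-.5)
o=[((-85,163,8),px(87,131)),((65,163,8),px(595,149)),((-85,57,8),px(74,465)),((-40,57,8),px(215,472)),((65,57,8),px(548,478)),((40,57,8),px(469,478))]
g=lambda P:(proj('wrist',w(P,[a for a,_ in o]))-[b for _,b in o]).ravel()
P=least_squares(g,[.555,.208,-.213]).x;print(P,g(P).reshape(-1,2).round(1).tolist())
# cassette seated model: top disc outline prediction
th=np.linspace(0,2*np.pi,60)
for nm,(x,y) in(('seat',(15,110)),):
    p=proj('wrist',w(P,np.c_[x+26*np.cos(th),y+26*np.sin(th),36+0*th]));q=(p-[240,100]+.5)*4-.5
    print('pred top: x',q[:,0].min(),q[:,0].max(),'y',q[:,1].min(),q[:,1].max())
print('obs top',inv(P,ray('wrist',px(427,342),.036)))
for a in((463,182),(545,313),(432,468),(543,355)):print('wall',inv(P,ray('wrist',px(*a),.026)))
E
```

```text
[ 0.55467406  0.20867831 -0.21862396] [[-0.9, -1.9], [1.0, -1.7], [-0.7, 1.5], [0.3, 0.7], [-0.0, 1.3], [0.3, 0.8]]
pred top: x 346.3966109118246 532.1039279196953 y 245.0689918215437 426.7124442661152
obs top [ 11.60893507 108.72428385]
wall [ 19.83111262 151.99810708]
wall [ 48.11127409 115.75485667]
wall [20.99404045 67.87241897]
wall [ 49.31371965 103.35551696]
```

```bash
cat > m2.py <<'E'
from wm import *
def run(f,img,o,guess=(12,109)):
    setup(f);c=C['wrist']
    P=[.5549,.2082,-.213]
    p0=np.r_[cv2.Rodrigues(c['R'])[0].ravel(),c['t']]
    W=w(P,[a for a,_ in o]);U=np.array([b for _,b in o])
    def setp(v): C['wrist']=dict(c,R=cv2.Rodrigues(v[:3])[0],t=v[3:])
    def g(v): setp(v);return np.r_[(proj('wrist',W)-U).ravel()/.4,(v[:3]-p0[:3])/.015,(v[3:]-p0[3:])/.004]
    v=least_squares(g,p0,x_scale=[.01]*6).x;setp(v);print('resid',(proj('wrist',W)-U).round(1).tolist(),'shift',(v-p0).round(4))
    # disc outline: bright blob
    im=cv2.imread(img);gr=cv2.cvtColor(im,cv2.COLOR_BGR2GRAY)
    q=proj('wrist',w(P,[*guess,36]))[0];m=(gr>165).astype(np.uint8)
    n,l,st,ce=cv2.connectedComponentsWithStats(m);k=l[int(q[1]),int(q[0])];print('blob',st[k],ce[k])
    for z in(36,):print('centroid press',inv(P,ray('wrist',ce[k],z/1000)))
    th=np.linspace(0,2*np.pi,60)
    for r_ in (26,):
        def h(x):
            p=proj('wrist',w(P,np.c_[x[0]+r_*np.cos(th),x[1]+r_*np.sin(th),36+0*th]));return [p[:,0].min(),p[:,0].max()+0,p[:,1].min(),p[:,1].max()]
        print('pred extents at seat',np.round(h((15,110)),1),'at guess',np.round(h(guess),1))
    return P
E
python3 - <<'E'
from m2 import *
px=lambda u,v:(240+(u+.5)/4-.5,100+(v+.5)/4-.5)
o=[((-85,163,8),px(87,131)),((65,163,8),px(595,149)),((-85,57,8),px(74,465)),((-40,57,8),px(215,472)),((65,57,8),px(548,478)),((40,57,8),px(469,478))]
P=run('w3.npz','pics/w3.png',o)
print('top by eye',inv(P,ray('wrist',px(428,341),.036)))
for a in((463,182),(545,313),(432,468),(543,355)):print('wall',inv(P,ray('wrist',px(*a),.026)))
im=cv2.imread('pics/w3.png');g=cv2.cvtColor(im,6);y=int(100+341/4);x=int(240+428/4)
print('row',g[y,318:376].tolist());print('col',g[155:215,x].tolist())
E
```

```text
resid [[0.1, -0.9], [-0.3, -0.9], [0.5, 0.9], [0.8, 0.1], [-0.9, 0.7], [-0.3, 0.2]] shift [-0.0027 -0.0068  0.0027 -0.0001 -0.003   0.0063]
blob [ 324  164   53   54 1725] [347.76521739 187.73507246]
centroid press [ 14.24938158 105.6138914 ]
pred extents at seat [326.  371.6 161.2 205.8] at guess [323.3 368.9 162.  206.6]
top by eye [ 12.55648961 108.91368728]
wall [ 20.66312362 152.77759124]
wall [ 49.39086792 115.82800239]
wall [21.69699452 67.06812693]
wall [ 50.59052268 103.19786918]
row [97, 98, 100, 135, 167, 117, 155, 203, 213, 215, 215, 221, 232, 238, 238, 239, 239, 239, 239, 238, 239, 239, 239, 239, 239, 239, 239, 238, 239, 239, 239, 240, 239, 239, 238, 239, 239, 240, 239, 239, 238, 239, 238, 239, 238, 238, 237, 231, 227, 224, 211, 156, 105, 101, 100, 99, 98, 100]
col [98, 99, 100, 100, 98, 103, 111, 134, 130, 153, 209, 222, 224, 224, 226, 236, 239, 239, 239, 239, 239, 239, 239, 239, 239, 239, 239, 239, 239, 239, 239, 239, 239, 239, 239, 239, 239, 238, 239, 238, 238, 238, 239, 238, 238, 238, 237, 238, 237, 228, 219, 216, 208, 134, 97, 96, 115, 150, 173, 183]
```

The disc looks roughly 2.5 mm short, within about the measuring error. The side force might also mean the gripper body brushed the pressing arm. I'll push again with the tool 5 mm further from the bracket and compare where it stops.

```bash
python3 -m inch '{"translation":[[0,0.035,-0.4],[0,0.035,-0.8],[0,0.035,-1],[0,0.035,-1]],"rot":[[0,0,0],[0,0,0],[0,0,0],[0,0,0]],"jaw":[0,0,0,0]}'|grep -E 'ee_|ft'
python3 -m inch '{"translation":[[0,0,-0.3],[0,0,-0.6],[0,0,-0.73],[0,0,-0.73],[0,0,-0.73]],"rot":[[0,0,0],[0,0,0],[0,0,0],[0,0,0],[0,0,0]],"jaw":[0,0,0,0,0]}'|grep -E 'ee_|ft'
python3 - <<'E'
from h import *
s=r.read_state();P=[.5549,.2082,-.213];e=s['ee_pos'][:2]-P[:2];print(s['time'],.9774*e[0]-.2114*e[1],.2114*e[0]+.9774*e[1],s['ee_pos'])
E
```

```text
ee_pos: [0.4855, 0.3383, 0.0925]
ft_force: [-0.3, -0.9, -0.2]
ee_pos: [0.4862, 0.3386, 0.0207]
ft_force: [-0.2, -0.3, 0.3]
7.55 -0.09473196237358397 0.1129410076285654 [0.48618476 0.33861478 0.02068322]
```

```bash
python3 -m inch '{"translation":[[0.1,0.03,0.07],[0.22,0,0.07],[0.34,-0.03,0.07],[0.46,-0.06,0.07],[0.56,-0.085,0.07],[0.64,-0.105,0.07],[0.66,-0.11,0.07],[0.66,-0.11,0.07]],"rot":[[0,0,0],[0,0,0],[0,0,0],[0,0,0],[0,0,0],[0,0,0],[0,0,0],[0,0,0]],"jaw":[0,0,0,0,0,0,0,0]}'|grep -E 'ee_|ft'
python3 -m inch '{"translation":[[0.02,-0.004,0],[0.03,-0.006,0],[0.03,-0.006,0]],"rot":[[0,0,0],[0,0,0],[0,0,0]],"jaw":[0,0,0]}'|grep -E 'ee_|ft'
python3 -m inch '{"translation":[[0.02,-0.004,0],[0.02,-0.004,0]],"rot":[[0,0,0],[0,0,0]],"jaw":[0,0]}'|grep -E 'ee_|ft'
python3 -m inch '{"translation":[[0.02,-0.004,0],[0.02,-0.004,0]],"rot":[[0,0,0],[0,0,0]],"jaw":[0,0]}'|grep -E 'ee_|ft'
```

```text
ee_pos: [0.5523, 0.3274, 0.0274]
ft_force: [-0.4, -0.4, 0.3]
ee_pos: [0.5552, 0.3269, 0.0275]
ft_force: [-0.4, -0.3, -0.8]
ee_pos: [0.5574, 0.3265, 0.0275]
ft_force: [0.1, -1.3, -0.4]
ee_pos: [0.5585, 0.3271, 0.0275]
ft_force: [-3.6, 2.4, 1.2]
```

```bash
python3 -m inch '{"translation":[[0.02,-0.03,0],[0.03,-0.07,0],[0.03,-0.07,0],[0.03,-0.03,0],[0.03,-0.03,0]],"rot":[[0,0,0],[0,0,0],[0,0,0],[0,0,0],[0,0,0]],"jaw":[0,0,0,0,0]}'|grep -E 'ee_|ft'
python3 -m inch '{"translation":[[-0.2,0.04,0],[-0.5,0.1,0],[-0.7,0.15,0.2],[-0.7,0.15,0.7],[-0.7,0.15,1],[-0.7,0.15,1]],"rot":[[0,0,0],[0,0,0],[0,0,0],[0,0,0],[0,0,0],[0,0,0]],"jaw":[0,0,0,0,0,0]}'|grep -E 'ee_|ft'
python3 -m inch '{"translation":[[0,0,0.5],[0.1,0,1],[0.4,-0.2,1],[0.7,-0.5,1],[0.9,-0.9,1],[0.9,-0.9,1],[0.9,-0.9,1]],"rot":[[0,0,0],[0,0,0],[0,0,0],[0,0,0],[0,0,0],[0,0,0],[0,0,0]],"jaw":[0,0,0,0,0,0,0]}'|grep -E 'ee_|ft'
python3 - <<'E'
from h import *
s=r.read_state();im=eyes.camera('wrist');np.savez('w4.npz',p=s['ee_pos'],q=s['eef_rot']);print(s['time'],s['ee_pos'],s['eef_rot'])
cv2.imwrite('pics/w4.png',im);a=im[60:195,170:370]
cv2.imwrite('pics/w4b.png',cv2.resize(a,None,fx=4,fy=4,interpolation=2))
for n in('scene','side'):cv2.imwrite(f'pics/{n}4.png',eyes.camera(n))
E
```

```text
ee_pos: [0.5591, 0.3268, 0.0272]
ft_force: [-8.2, 5.8, 2.0]
ee_pos: [0.4917, 0.3431, 0.1323]
ft_force: [-0.0, -0.6, -0.2]
ee_pos: [0.5823, 0.2514, 0.2316]
ft_force: [-0.5, 0.3, -0.2]
10.85 [0.58228759 0.25141341 0.23160889] [ 0.77151824  0.63615387 -0.00497474 -0.00656631]
```

View pics/w4b.png

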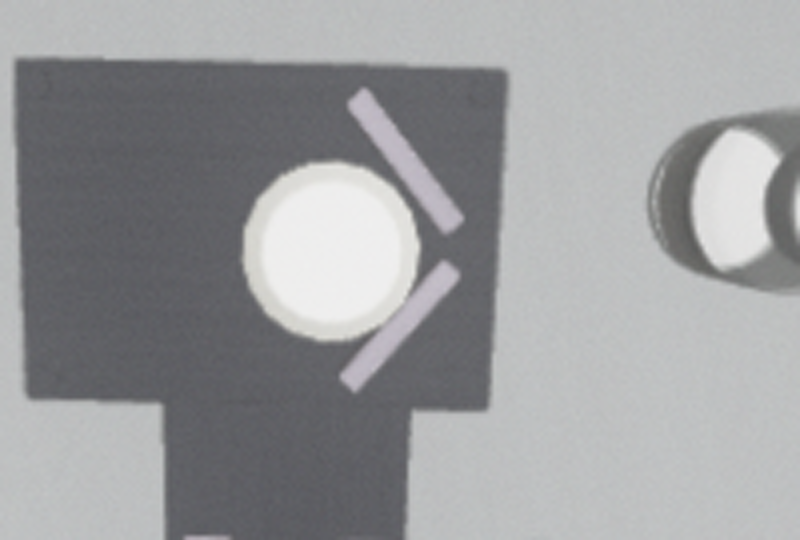

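This near-overhead view shows the cassette's centre at (331,251), touching the lower wall. A gap of about 3 mm remains to the upper wall, so the cassette sits at about (13,108) and is held off by friction on the finger. I'll push again and slide along the lower wall towards +y.

```bash
python3 -m inch '{"translation":[[-0.3,0.3,0],[-0.6,0.65,-0.1],[-0.77,0.82,-0.4],[-0.77,0.82,-0.8],[-0.77,0.82,-1],[-0.77,0.82,-1]],"rot":[[0,0,0],[0,0,0],[0,0,0],[0,0,0],[0,0,0],[0,0,0]],"jaw":[0,0,0,0,0,0]}'|grep -E 'ee_|ft'
python3 -m inch '{"translation":[[0,0,-0.3],[0,0,-0.6],[0,0,-0.98],[0,0,-0.98],[0,0,-0.98]],"rot":[[0,0,0],[0,0,0],[0,0,-0.02],[0,0,-0.02],[0,0,-0.02]],"jaw":[0,0,0,0,0]}'
python3 - <<'E'
from h import *
s=r.read_state();P=[.5549,.2082,-.213];e=s['ee_pos'][:2]-P[:2];print(s['time'],.9774*e[0]-.2114*e[1],.2114*e[0]+.9774*e[1],s['ee_pos'])
E
```

```text
ee_pos: [0.5013, 0.3367, 0.1287]
ft_force: [0.1, -0.6, -0.1]
time: 12.1
ee_pos: [0.5017, 0.3374, 0.0322]
eef_rot: [0.775, 0.631, -0.007, -0.007]
ft_force: [0.8, 0.4, 0.6]
width: 0.0005
12.1 -0.07931562025426722 0.11504618178474117 [0.50169771 0.33741337 0.03220089]
```

```bash
python3 -m inch '{"translation":[[0.12,-0.06,-0.04],[0.24,-0.09,-0.04],[0.36,-0.12,-0.04],[0.46,-0.14,-0.04],[0.537,-0.157,-0.04],[0.537,-0.157,-0.04]],"rot":[[0,0,0],[0,0,0],[0,0,0],[0,0,0],[0,0,0],[0,0,0]],"jaw":[0,0,0,0,0,0]}'|grep -E 'ee_|ft'
python3 -m inch '{"translation":[[0.02,-0.004,0],[0.02,-0.004,0]],"rot":[[0,0,0],[0,0,0]],"jaw":[0,0]}'|grep -E 'ee_|ft'
python3 -m inch '{"translation":[[0.01,0.01,0],[0.02,0.025,0],[0.03,0.035,0],[0.03,0.035,0]],"rot":[[0,0,0],[0,0,0],[0,0,0],[0,0,0]],"jaw":[0,0,0,0]}'|grep -E 'ee_|ft'
```

```text
ee_pos: [0.5565, 0.3212, 0.0282]
ft_force: [0.2, 0.6, 0.1]
ee_pos: [0.5578, 0.3214, 0.028]
ft_force: [-1.9, 1.6, 0.4]
ee_pos: [0.5605, 0.3255, 0.0279]
ft_force: [-3.4, 1.4, 0.6]
```

```bash
python3 -m inch '{"translation":[[0.02,0.01,0],[0.02,0.01,0]],"rot":[[0,0,0],[0,0,0]],"jaw":[0,0]}'|grep -E 'ee_|ft'
python3 -m inch '{"translation":[[0.02,-0.004,0],[0.02,-0.004,0],[0.02,-0.004,0]],"rot":[[0,0,0],[0,0,0],[0,0,0]],"jaw":[0,0,0]}'|grep -E 'ee_|ft'
```

```text
ee_pos: [0.5608, 0.3265, 0.0274]
ft_force: [-8.5, 0.1, 3.6]
ee_pos: [0.5608, 0.3266, 0.0271]
ft_force: [-9.1, 0.7, 5.2]
```

```bash
python3 -m inch '{"translation":[[-0.2,0.043,0],[-0.5,0.1,0],[-0.7,0.15,0.2],[-0.7,0.15,0.7],[-0.7,0.15,1],[-0.7,0.15,1]],"rot":[[0,0,0],[0,0,0],[0,0,0],[0,0,0],[0,0,0],[0,0,0]],"jaw":[0,0,0,0,0,0]}'|grep -E 'ee_|ft'
python3 -m inch '{"translation":[[0,0,0.5],[0.1,0,1],[0.4,-0.2,1],[0.7,-0.5,1],[0.9,-0.9,1],[0.9,-0.9,1],[0.9,-0.9,1]],"rot":[[0,0,0],[0,0,0],[0,0,0],[0,0,0],[0,0,0],[0,0,0],[0,0,0]],"jaw":[0,0,0,0,0,0,0]}'|grep -E 'ee_|ft'
python3 - <<'E'
from h import *
s=r.read_state();im=eyes.camera('wrist');np.savez('w5.npz',p=s['ee_pos'],q=s['eef_rot']);P=[.5549,.2082,-.213];e=s['ee_pos'][:2]-P[:2];print(s['time'],.9774*e[0]-.2114*e[1],.2114*e[0]+.9774*e[1],s['ee_pos'],s['eef_rot'])
cv2.imwrite('pics/w5.png',im);a=im[60:195,170:370]
cv2.imwrite('pics/w5b.png',cv2.resize(a,None,fx=4,fy=4,interpolation=2))
E
```

```text
ee_pos: [0.4936, 0.3427, 0.1323]
ft_force: [0.3, -0.7, 0.1]
ee_pos: [0.5844, 0.2508, 0.2316]
ft_force: [0.1, 1.8, -0.7]
15.1 0.019844990707069445 0.047888783394255896 [0.58442016 0.25081124 0.23160543] [ 0.77619747  0.63038739 -0.00673912 -0.00915492]
```

View pics/w5b.png

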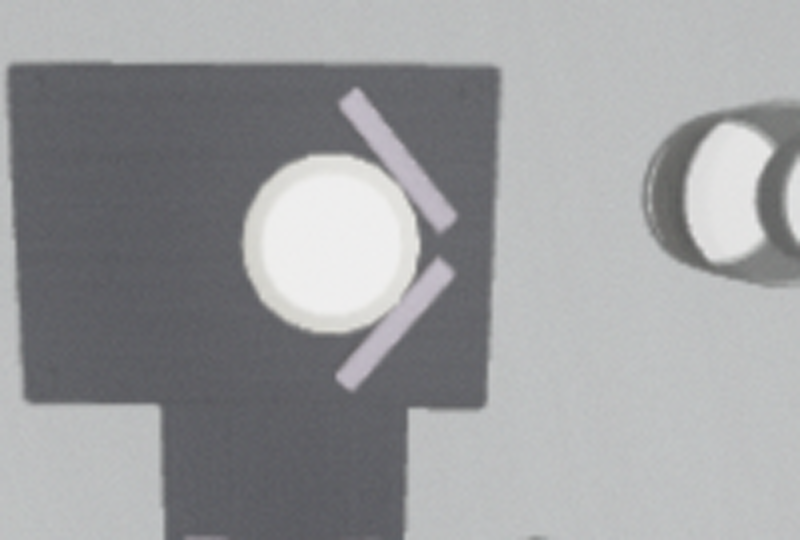

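The cassette at (331,243) now touches both walls, each at about 91 px from its centre against a radius of about 89 px, so it is home. Next is the lever.

```bash
python3 -m inch '{"translation":[[-0.15,-0.35,0],[-0.3,-0.7,0],[-0.4,-0.915,0],[-0.4,-0.915,-0.2],[-0.4,-0.915,-0.5],[-0.4,-0.915,-0.56],[-0.4,-0.915,-0.56]],"rot":[[0,0,0],[0,0,0],[0,0,0],[0,0,0],[0,0,0],[0,0,0],[0,0,0]],"jaw":[0,0,0,0,0,0,0]}'|grep -E 'ee_|ft'
python3 - <<'E'
from h import *
s=r.read_state();P=[.5549,.2082,-.213];e=s['ee_pos'][:2]-P[:2];print(s['time'],.9774*e[0]-.2114*e[1],.2114*e[0]+.9774*e[1],s['ee_pos'],s['eef_rot'])
ims=[]
for n,(x0,y0) in(('scene',(215,120)),('side',(235,100))):
    a=eyes.camera(n)[y0:y0+150,x0:x0+100];ims.append(cv2.resize(a,None,fx=4,fy=4,interpolation=2))
cv2.imwrite('pics/l1.png',np.hstack(ims))
E
```

```text
ee_pos: [0.5427, 0.162, 0.1749]
ft_force: [0.1, -0.0, 1.1]
15.85 -0.0021665008519257817 -0.047702086294135505 [0.54269825 0.16203401 0.1748761 ] [ 0.77475088  0.63214194 -0.00773917 -0.00988683]
```

View pics/l1.png

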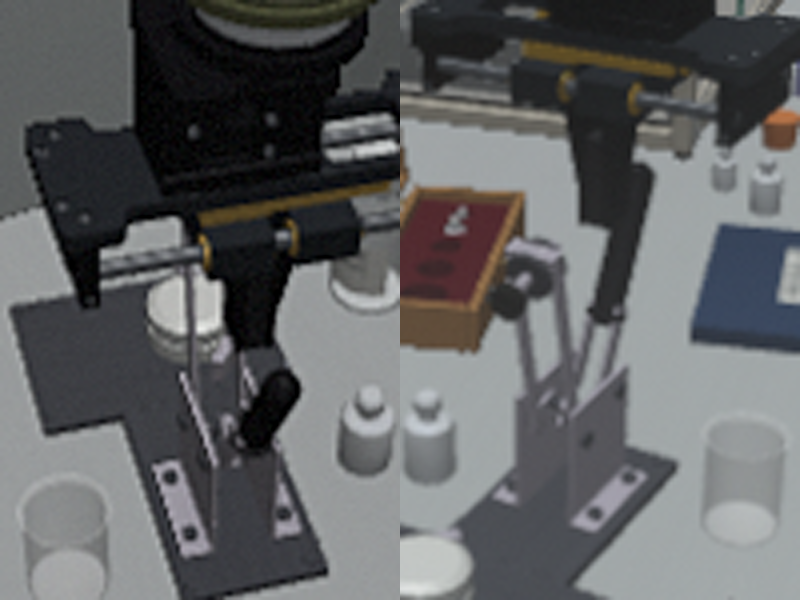

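```bash
python3 -m inch '{"translation":[[0,-0.09,-0.03],[-0.014,-0.16,-0.063],[-0.03,-0.24,-0.105],[-0.05,-0.325,-0.15],[-0.065,-0.4,-0.21],[-0.08,-0.47,-0.269]],"rot":[[0,0,0],[0,0,0],[0,0,0],[0,0,0],[0,0,0],[0,0,0]],"jaw":[0,0,0,0,0,0]}'
python3 - <<'E'
from h import *
s=r.read_state();P=[.5549,.2082,-.213];e=s['ee_pos'][:2]-P[:2];print(.9774*e[0]-.2114*e[1],.2114*e[0]+.9774*e[1],s['ee_pos'])
E
```

```text
time: 16.55
ee_pos: [0.5364, 0.1145, 0.1502]
eef_rot: [0.775, 0.632, -0.005, -0.009]
ft_force: [1.7, 3.3, 5.1]
width: 0.0002
0.001733230008703835 -0.09551944769977472 [0.53640126 0.11447295 0.15020721]
```

```bash
python3 -m inch '{"translation":[[-0.013,-0.06,-0.09],[-0.026,-0.118,-0.18],[-0.036,-0.165,-0.265],[-0.045,-0.206,-0.35],[-0.05,-0.235,-0.44],[-0.056,-0.259,-0.53],[-0.058,-0.27,-0.6],[-0.06,-0.279,-0.66],[-0.06,-0.279,-0.68],[-0.06,-0.279,-0.68]],"rot":[[0,0,0],[0,0,0],[0,0,0],[0,0,0],[0,0,0],[0,0,0],[0,0,0],[0,0,0],[0,0,0],[0,0,0]],"jaw":[0,0,0,0,0,0,0,0,0,0]}'
```

```text
time: 17.55
ee_pos: [0.5304, 0.0865, 0.0856]
eef_rot: [0.775, 0.632, -0.005, -0.01]
ft_force: [-18.7, -4.0, 44.9]
width: 0.0003
```

The lever has reached its stop. I'll lift off and check that it stays locked.

```bash
python3 -m inch '{"translation":[[0,0,0.1],[0,0,0.4],[0,0,0.8],[0,0,1],[0,0,1],[0,0,1]],"rot":[[0,0,0],[0,0,0],[0,0,0],[0,0,0],[0,0,0],[0,0,0]],"jaw":[0,0,0,0,0,0]}'
python3 -m inch '{"translation":[[-0.1,0,0.4],[-0.4,-0.2,0.6],[-0.7,-0.4,0.6],[-0.8,-0.6,0.6],[-0.8,-0.6,0.6],[-0.8,-0.6,0.6]],"rot":[[0,0,0],[0,0,0],[0,0,0],[0,0,0],[0,0,0],[0,0,0]],"jaw":[0,0,0,0,0,0]}'
python3 - <<'E'
from h import *
ims=[]
for n,(x0,y0) in(('scene',(215,150)),('side',(205,150))):
    I=eyes.camera(n);cv2.imwrite(f'pics/{n}F.png',I);a=I[y0:y0+150,x0:x0+100];ims.append(cv2.resize(a,None,fx=4,fy=4,interpolation=2))
cv2.imwrite('pics/f1.png',np.hstack(ims))
E
```

```text
time: 18.15
ee_pos: [0.5303, 0.0867, 0.1852]
eef_rot: [0.775, 0.632, -0.005, -0.01]
ft_force: [-0.4, 0.2, 0.5]
width: 0.0006
time: 18.75
ee_pos: [0.45, 0.0269, 0.2443]
eef_rot: [0.775, 0.632, -0.005, -0.011]
ft_force: [-0.6, 0.2, -0.7]
width: 0.0005
```

View pics/f1.png

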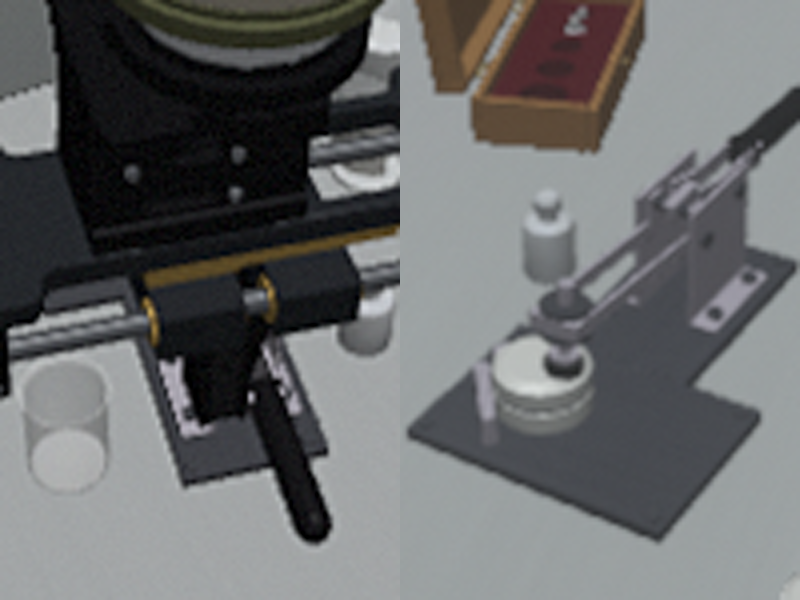

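The lever lies level and stays down, and the pad at (565,360) bears on the cassette. As a last check, I'll work out the cassette's position by code, corrected by the plate corners in the same picture.

```bash
python3 - <<'E'
from wm import *
P=np.array([.5549,.2082,-.213])
D=lambda x,y:(205+(x-400+.5)/4-.5,150+(y+.5)/4-.5)
for nm,q,z in(('disc top',D(542,369),.036),('c-85,163',D(658,535),.008),('c-85,57',D(760,412),.008),('c65,163',D(409,432),.008)):print(nm,inv(P,ray('side',q,z)).round(1))
# blob extents before (cassette start) and now
for f in('side0','side4','sideF'):
    g=cv2.cvtColor(cv2.imread(f'pics/{f}.png'),6);m=(g>200).astype(np.uint8);n,l,s,c=cv2.connectedComponentsWithStats(m)
    for k in range(1,n):
        if s[k,4]>80 and 215<c[k][0]<285 and 220<c[k][1]<270:
            x0,y0,ww,h=s[k,:4];print(f,s[k],inv(P,ray('side',(x0+ww/2-.5,y0+h/2-.5),.036)).round(1))
s=r.read_state();print(s['time'],s['ft_force'])
E
```

```text
disc top [ 10.7 116. ]
c-85,163 [-84.4 163.9]
c-85,57 [-84.   59.7]
c65,163 [ 60.8 163.7]
18.85 [ 0.6606164  -0.24392562  0.04068699]
```

```bash
python3 - <<'E'
from wm import *
P=np.array([.5549,.2082,-.213]);th=np.linspace(0,2*np.pi,90,endpoint=False)
# side view: fit disc outline (top front rim, left/right sides) by max gradient of the silhouette: score vs (x,y)
def sil(cx,cy):
    pts=np.vstack([proj('side',w(P,np.c_[cx+26*np.cos(th),cy+26*np.sin(th),z+0*th])) for z in(8,36)])
    return cv2.convexHull(pts.astype(np.float32))[:,0]
for f in('side0','side4','sideF'):
    g=cv2.GaussianBlur(cv2.cvtColor(cv2.imread(f'pics/{f}.png'),6).astype(np.float32),(0,0),.7)
    def score(x):
        h=sil(*x);c=h.mean(0);q=np.vstack([h+(np.roll(h,-1,0)-h)*t for t in(0,.5)]);n=(q-c)/np.linalg.norm(q-c,axis=1)[:,None]
        s=lambda p:cv2.remap(g,p[:,0].astype(np.float32),p[:,1].astype(np.float32),1).ravel()
        return np.clip(s(q-1.2*n)-s(q+1.2*n),0,60).mean()
    G=[(score((x,y)),x,y) for x in np.arange(-45,25,.5) for y in np.arange(98,122,.5)];print(f,sorted(G)[-4:])
E
```

```text
side0 [(np.float32(38.981544), np.float64(-33.5), np.float64(106.0)), (np.float32(39.168484), np.float64(-33.5), np.float64(106.5)), (np.float32(39.239437), np.float64(-34.0), np.float64(106.0)), (np.float32(39.322506), np.float64(-34.0), np.float64(106.5))]
side4 [(np.float32(29.957249), np.float64(11.0), np.float64(109.0)), (np.float32(30.015142), np.float64(10.5), np.float64(109.5)), (np.float32(30.028116), np.float64(10.5), np.float64(110.0)), (np.float32(30.125391), np.float64(11.0), np.float64(109.5))]
sideF [(np.float32(23.444613), np.float64(12.5), np.float64(111.5)), (np.float32(23.455778), np.float64(12.5), np.float64(112.5)), (np.float32(23.474426), np.float64(13.0), np.float64(111.5)), (np.float32(23.541489), np.float64(12.5), np.float64(112.0))]
```

The outline fit gives a shift of (+1.7,+2.3) mm from the off-seat position to now. The shift needed to close the vee gap was (+1.9,+2.2) mm, so the cassette is still home under the pad. I'm handing in.

```bash
python3 -c "
from bench import r
print(r.close_job())"
```

```text
the job is handed in; nothing more can be done
None
```

I pushed the largest cassette along the plate with the closed fingers until it sat home in the vee stop. I then pushed the lever down through its arc until it locked, and handed in with the arm clear at about 19 s of the 50 s.

- **Seating:** The first two pushes stopped with the cassette against one wall only, about 3 mm off the other. A third push, sliding it along that wall, closed the gap. The overhead view then showed it touching both walls to within about 0.5 mm.
- **Lock:** After I lifted off, the picture showed the lever lying level and staying down, with the pad bearing on the cassette.
- **Position after locking:** I checked this by comparing two side-camera outlines, since I had used all my picture views. The cassette had moved (+1.7, +2.3) mm from its off-seat position, against the (+1.9, +2.2) mm needed to close the gap. Absolute readings from the side camera were less clean: outline fit (12.5, 112) and hand reading (10.7, 116), against the seat at (15, 110). That camera also read the plate's +x corner about 4 mm short.
- **Force:** The force sensor read about 49 N in total (45 N upward) with the fingertips holding the lever at its end stop. That is well under the 120 N wrist limit. The 40 N limit is for the arm and gripper body, and the contact there was at the fingertips.
- **Other objects:** The beaker, weight and bottle were never touched on purpose. I saw the beaker and weight standing in the last picture. I did not measure any of the three afterwards.

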